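# Check the tips of sprung grill tweezers over a light box

## Task

At the camping shop's service counter, switch on the light box by pushing its green button fully down and letting it spring back up, then pick the sprung grill tweezers up from the wooden rest to check their tips against the red gauge. Hold the tweezers level, with the tips no more than about 2 cm above the panel and not touching it, and squeeze them until the tips are 16 mm apart, one over each of the two red lines. Finish while still holding them squeezed and steady at that gap, with everything else on the counter left where it stands.

Things in the scene. Friction and masses are not known exactly. Their poses are not given: they have to be found in the camera images.
- gauge (a point): Centre of the red gauge mark on the light box's white panel, at its surface, 33 mm above the counter. Two parallel red lines, each 4 mm wide and 50 mm long, 16 mm apart centre to centre, run along this point's x (away from the robot, give or take the box's yaw) at y = +8 and -8 mm; z is up.
- lightbox: Light box: fixed grey slab 180 (x) x 240 (y) x 32 mm high, origin under its centre on the counter, axes as for gauge. White panel towards +y, dark control strip at the -y end. Its near edge is 75 mm in -x from the gauge point, its sides 95 mm in +y and 145 mm in -y from it.
- lamp_button_top (a point): Centre of the top of the light box's green push button on the dark strip: 22 mm across, in a black collar 38 mm across, its top 47 mm above the counter; 116 mm from the gauge point in the box's -y. Pressed straight down: 5 mm of travel, 5 N when fully down; it springs back.
- lamp_button (a joint): Travel of that button: 0 (up) to 0.005 m (fully down).
- tweezers: Sprung grill tweezers (loose, about 70 g), steel, 228 mm long, lying on edge on the wooden rest so that they close sideways. Origin: middle of the grip, half-way up, midway between the two black, orange-ribbed grip pads (50 mm long in x, 16 mm high). x points to the tips (115 mm ahead), y to the left arm, z up; the bow (spring end) is 105 mm behind. Arms: flat strips 12 mm high, 7 mm at the tips.
- tip_left (a point): Middle of the end of the left (+y) arm, 2.8 mm thick and 7 mm high there. The tip gap is the distance from here to tip_right: 44 mm at rest. Each mm squeezed at the pads closes it by about 2.1 mm.
- tip_right (a point): The same point of the right (-y) arm. Over their outsides the grip pads measure 38 mm (at their middle) at rest and 25 mm when the tip gap is 16 mm; their outer faces are nearly parallel all the way. The pads take 4 N to begin squeezing, 9 N at the 16 mm gap and 11 N to shut the tips.
- armleft (a joint): How far the left arm is squeezed inwards about the bow, rad: 0 at rest, 0.064 when the tips are 16 mm apart, 0.095 when they meet.
- armright (a joint): The same for the right arm.
- rest: Fixed wooden rest under the tweezers; origin under its centre, x roughly along the tweezers. Board 190 x 100 x 8 mm; two cross bars, 14 mm thick and 96 mm wide, at x = -60 and +60 mm, tops 28 mm above the counter. The grip pads lie between the bars, the tweezers' middle 34 mm above the counter, with room for fingers down to the board.
- gold_canister: Bystander: dull gold gas canister, 90 mm across, 98 mm tall, domed top; origin under its centre.
- silver_canister: Bystander: silver-grey gas canister, same shape, 90 mm across, 98 mm tall; origin under its centre.
- mug: Bystander: aluminium mug, 82 mm across, 85 mm tall, with a side handle; origin under its centre.
- screw_tin: Bystander: shallow brass tin, 66 mm across, 24 mm tall; origin under its centre.
- screwdriver: Bystander: screwdriver lying on the counter, about 200 mm long.
- jet_jar: Bystander: small amber glass jar with a black cap, 44 mm across, 55 mm tall; origin under its centre.
- carton: Bystander: small cardboard box 85 x 60 x 45 mm; origin under its centre.
- lantern: Bystander: gas lantern on a gold canister, glass globe, dark hood, 106 mm across, 240 mm tall to its wire bail; origin under its centre.
There are look-alikes about, which are no part of the job. There is more than one size of the tweezers; the one meant has the size given above.

How it is judged:
By the outcome, as a careful person would: the job done as asked, in the order asked, and still so for the second after the job is handed in, while the arm keeps its last pose, push and grip.
It also fails if it takes over 61 s, if anything falls off the work surface, if the arm or the gripper's body presses on something with over 40 N, if the wrist force passes 120 N, or if a joint passes its speed limit or range.

## Robot

A 6-joint arm with a two-finger parallel gripper is mounted at the origin on the work surface. World frame = base frame: x ahead of the robot, y to its left, z up, the work surface at z = 0. Lengths are in m, angles in rad, forces in N, time in s.
With the tool pointing down it reaches from about 0.225 to 0.875 m from the base axis. Payload 3.4 kg.
Tool frame: the origin (TCP) lies on the centre line of the jaws, within the pads' length; the fingertips stand 17 mm ahead of it and the grasp point (between the pads) lies 2 mm behind it (nose_length is the distance from the TCP to the fingertips, in m); z points along the fingers, y is the line along which they close (so a half turn about z gives the same grasp; the last joint's range is limited). The gripper opens to 85 mm and grips with 20 to 120 N. Pads are 22 mm wide; open, the fingers measure 114 mm over their backs; the gripper's body (76 mm by 85 mm) begins 54 mm behind the grasp point. The pads swing forward as they close: fully open they stand 13 mm farther back than shut.
Start: joints at [-1.37, 0.276, 1.505, -0, 1.361, -0.121], TCP at [0.182, -0.546, 0.248] pointing down, gripper open.
Joint ranges: [-2.89, 2.89], [-0.75, 2.08], [0.22, 2.7], [-1.18, 4.32], [0.11, 2.71], [-2.7, 2.7]. Speed limits (rad/s): [2.57, 2.57, 3.14, 3.14, 3.14, 3.14].

## Interface

Orientations are given as a unit quaternion [w, x, y, z].
In Python, from rig import get_state, get_image, sign_off, find_in, place_of, nose_length gives the robot as it stands.
- The arm moves only by the tool apply_moves, never from a script. Its argument "deltas" is one flat list of numbers, 5 for each row, row after row: the finger opening in mm, from 0 to 85.4, then the shift along the tool's x, y, z in mm, then the turn about the tool's z in degrees. A call has 1 to 12 rows; each row is the pose to reach, as a shift and turn from the pose commanded when the call began, along the tool's axes at that moment; what a row does not reach only later rows make up. A row lasts 1/12 s, in which the tool goes at most 41.7 mm and 7.16 degrees, less where a joint would pass 70% of its speed; a pose out of reach is approached as far as the arm can. A call with a gripper value outside its range is refused whole. The fingers move at their own pace and stop on an object; "squeeze" is the grip in N (left out, the last holds). Time passes only in rows, so rows that repeat a pose let the fingers close. It gives the time, the measured TCP pose, the force, the opening and the grip force at its end, in the units of the state.
- get_state(): the state, without advancing time (a new reading comes with each control period).
- get_image(name): name is "side" or "top" or "wrist"; returns a dict with "frame" (384x512x3 uint8, red, green, blue), "K" (3x3 intrinsics, pixels), "position" and "orientation" of the camera in the world. Camera axes: x right, y down, z forward; pixel columns grow to the right and rows downward; lengths in m; the calibration is good to about 2 mm. A picture is of the moment at which its call begins. There is no depth.
- sign_off(): hands the job in; it is judged then, once.
Trained networks look in a picture, given as the dict that the camera call returned (one of the last four; its "shot" number tells which), for a name from the list of things; names that differ only in an ending like _2 or _b are one class to them, and where a whole thing is asked for, a point or a joint stands for the part that bears it (a point fixed in the world has none). Each returns a list of dicts, best first, with "score" (0 to 1); they miss things now and then, are a little off and sometimes report something else, mostly with a low value. They report only what shows in the picture. A call takes as long as a camera call. They do not tell look-alikes from the thing itself.
- find_in(query, picture): "point" ([column, row] in pixels, amid what is visible of it).
- place_of(query, picture): "point" ([column, row] in pixels: a listed point, or the origin of a listed thing).
The state is a dict: "clock": time; "qpos": joint angles; "qd": joint speeds; "effort": joint torques, N m; "position": TCP position; "ee_rot": TCP orientation; "contact_force": force on the tool from outside, world axes, zero at the start; "moment": the same for the moment, N m; "width": finger opening in m; "gripper_force": force on a finger pad.
Only numpy, scipy, OpenCV 4.12 (cv2) and the standard library are available. Lean on these libraries where they do the work, as an engineer would, in place of code of your own. Each camera call takes 0.05 s, during which the arm holds its last target. There are 200 camera calls.

## Working session

There is one attempt and no reset: what is moved stays moved. The work goes in short steps, Python scripts to look and compute and a tool call to move; the robot and the scene stay as the last step left them, time stands still between calls to the robot, and variables do not carry over. Pictures are saved under pics/ and viewed, at most 10 in all, crops included, and the job is handed in when it is done.

Besides the shell and the picture viewer there is one more tool, called after ">>>" by a JSON object that holds its "fn" and its "kwargs", one argument or row to a line. apply_moves: Moves the arm, as the interface text tells. Its arguments: {"type":"object","properties":{"deltas":{"type":"array"},"squeeze":{"type":"number"}},"required":["deltas"]}

```bash
mkdir -p pics; cat > h.py <<'E'
import numpy as np, cv2
from scipy.spatial.transform import Rotation as R
from rig import *
def rot(q): return R.from_quat([q[1],q[2],q[3],q[0]]).as_matrix()
def save(im,n): cv2.imwrite('pics/'+n,im['frame'][:,:,::-1])
def unproj(im,p,z):
    d=rot(im['orientation'])@np.linalg.solve(im['K'],[p[0],p[1],1]); o=np.array(im['position'])
    return o+d*(z-o[2])/d[2]
def proj(im,P):
    c=rot(im['orientation']).T@(np.array(P)-im['position']); c=im['K']@c; return c[:2]/c[2]
E
python3 - <<'E'
from h import *
np.set_printoptions(precision=4,suppress=True)
s=get_state();print(s['clock'],s['position'],s['ee_rot'],s['width'],nose_length)
t=get_image('top');sd=get_image('side')
cv2.imwrite('pics/a.png',t['frame'][:,:,::-1]);save(sd,'b.png')
print(t['position'],t['K'])
Z={'gauge':.033,'lamp_button_top':.047,'tweezers':.034,'tip_left':.034,'tip_right':.034,'rest':0,'lightbox':0,'gold_canister':0,'silver_canister':0,'mug':0,'lantern':0,'jet_jar':0,'carton':0,'screw_tin':0}
for k,z in Z.items():
  for n,im in (('top',t),('side',sd)):
    for r in place_of(k,im)[:3]:
      print(k,n,round(r['score'],2),np.round(r['point']),unproj(im,r['point'],z)[:2])
E
```

```text
0.0 [ 0.1818 -0.545   0.2474] [-0.0009  0.9871  0.1602 -0.    ] 0.08548240744272985 0.017
[ 0.47   -0.0045  1.3208] [[377.2878   0.     256.0124]
 [  0.     377.2878 201.1333]
 [  0.       0.       1.    ]]
gauge top 0.82 [318. 207.] [ 0.5691 -0.1957]
gauge side 0.79 [296. 167.] [ 0.5752 -0.1981]
gauge side 0.42 [255. 199.] [0.5622 0.0363]
lamp_button_top top 0.59 [350. 207.] [ 0.5709 -0.3003]
lamp_button_top side 0.5 [316. 154.] [ 0.5627 -0.2981]
tweezers top 0.73 [199. 197.] [0.5913 0.2126]
tweezers top 0.47 [208. 268.] [0.3514 0.1721]
tweezers side 0.78 [204. 223.] [0.5969 0.2178]
tweezers side 0.74 [175. 211.] [0.7068 0.2347]
tweezers side 0.54 [280. 256.] [0.3489 0.1849]
tip_left top 0.58 [195. 160.] [0.719  0.2318]
tip_left top 0.25 [346. 207.] [ 0.5703 -0.2905]
tip_left side 0.54 [258. 250.] [0.4066 0.2045]
tip_left side 0.48 [177. 212.] [0.7004 0.2339]
tip_right side 0.74 [187. 203.] [0.7135 0.1837]
tip_right side 0.56 [266. 244.] [0.405  0.1724]
rest top 0.75 [196. 199.] [0.5875 0.2272]
rest side 0.84 [208. 238.] [0.5713 0.2306]
lightbox top 0.97 [319. 206.] [ 0.576  -0.2048
[... 401 characters left out ...]
.5045 -0.4599]
mug top 0.25 [256. 240.] [0.4506 0.0111]
mug side 0.95 [349. 157.] [ 0.4963 -0.4283]
lantern top 0.88 [133. 188.] [0.6199 0.4523]
lantern side 0.95 [127. 276.] [0.6284 0.4637]
jet_jar top 0.6 [260. 199.] [0.5936 0.0042]
jet_jar top 0.47 [320. 204.] [ 0.5824 -0.2092]
jet_jar top 0.39 [199. 200.] [0.5867 0.2176]
jet_jar side 0.6 [258. 197.] [ 0.5937 -0.0108]
carton top 0.72 [385. 198.] [ 0.6103 -0.4331]
carton top 0.65 [321. 205.] [ 0.5786 -0.2117]
carton side 0.76 [322. 145.] [ 0.6319 -0.4488]
carton side 0.39 [230. 173.] [ 0.7706 -0.0646]
screw_tin top 0.6 [258. 239.] [0.4546 0.0053]
screw_tin top 0.49 [133. 187.] [0.6245 0.4529]
screw_tin side 0.47 [290. 218.] [0.4494 0.0081]
```

```bash
python3 - <<'E'
import cv2,numpy as np
a=cv2.imread('pics/a.png')[100:320,100:420];b=cv2.imread('pics/b.png')
cv2.imwrite('pics/a2.png',cv2.resize(a,(800,550),interpolation=cv2.INTER_CUBIC))
E
```

```text
(no output)
```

View pics/a2.png

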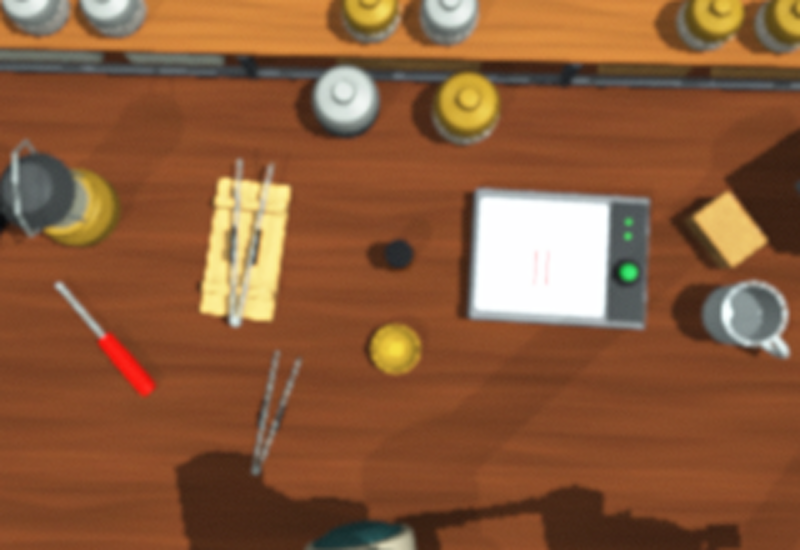

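View pics/b.png

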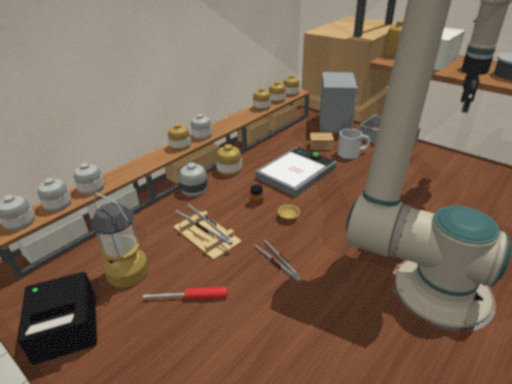

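The top view shows the target tweezers on the rest: bow near px (194,229), tips near (202,166). The smaller look-alike lies nearer the robot. The gauge is at about (316,207) and the green button at (351,209). The side view agrees and shows the way to the button is clear.

```bash
cat >> h.py <<'E'
def delta(P,yaw=None):
    s=get_state(); M=rot(s['ee_rot']); d=M.T@(np.array(P)-s['position'])*1000
    y0=np.degrees(np.arctan2(M[1,0],M[0,0]))
    print('delta',np.round(d,1),'yaw0',round(y0,2),'turn',None if yaw is None else round(y0-yaw,2))
E
python3 - <<'E'
from h import *
delta([.567,-.298,.17],-3)
E
```

```text
delta [ 443.6 -113.    78.3] yaw0 18.44 turn 21.44
```

>>> {"fn": "apply_moves", "kwargs": {
  "deltas": [0, 111, -28, 20, 6, 0, 222, -56, 40, 12, 0, 333, -85, 60, 18, 0, 443, -113, 78, 21.4, 0, 443, -113, 78, 21.4, 0, 443, -113, 78, 21.4, 0, 443, -113, 78, 21.4, 0, 443, -113, 78, 21.4, 0, 443, -113, 78, 21.4, 0, 443, -113, 78, 21.4, 0, 443, -113, 78, 21.4, 0, 443, -113, 78, 21.4],
  "squeeze": 20
}}

```text
clock: 2.5
position: [0.5714, -0.2937, 0.1687]
ee_rot: [-0.002, 1.0, -0.024, 0.001]
contact_force: [-0.2, -0.1, 0.0]
width: 0.0001
gripper_force: 0.0
```

```bash
python3 - <<'E'
from h import *
np.set_printoptions(precision=4,suppress=True)
s=get_state();print(s['clock'],s['position'],s['ee_rot'],s['width'],s['contact_force'])
w=get_image('wrist');t=get_image('top');save(w,'c.png');np.save('w1.npy',w,allow_pickle=True)
for k,z in {'gauge':.033,'lamp_button_top':.047}.items():
  for n,im in (('w',w),('t',t)):
    for r in place_of(k,im)[:2]: print(k,n,round(r['score'],2),r['point'],unproj(im,r['point'],z)[:2])
f=w['frame'].astype(int)
g=((f[...,1]>f[...,0]+50)&(f[...,1]>f[...,2]+40)).astype(np.uint8)
n,l,st,c=cv2.connectedComponentsWithStats(g)
for i in range(1,n):
  if st[i,4]>30: print('green',st[i],c[i],unproj(w,c[i],.047)[:2])
g=((f[...,0]>f[...,1]+40)&(f[...,0]>f[...,2]+40)&(f[...,2]>90)).astype(np.uint8)
n,l,st,c=cv2.connectedComponentsWithStats(g)
for i in range(1,n):
  if st[i,4]>100:
    ys,xs=np.nonzero(l==i);v=cv2.fitLine(np.stack([xs,ys],1).astype(np.float32),2,0,.01,.01).ravel()
    a=unproj(w,v[2:]-v[:2]*20,.033);b=unproj(w,v[2:]+v[:2]*20,.033);print('red',st[i],unproj(w,c[i],.033)[:2],np.degrees(np.arctan2(*(b-a)[1::-1])))
E
```

```text
2.5 [ 0.5714 -0.2937  0.1687] [-0.0016  0.9997 -0.0235  0.0013] 0.00013026085642728498 [-0.2142 -0.1258  0.0324]
gauge w 0.61 [119.4, 193.8] [ 0.5703 -0.1888]
gauge t 0.8 [319.7, 207.5] [ 0.5676 -0.2019]
lamp_button_top w 0.81 [260.4, 199.4] [ 0.5649 -0.3026]
lamp_button_top t 0.54 [351.6, 208.9] [ 0.5647 -0.3071]
lamp_button_top t 0.51 [197.5, 198.9] [0.5845 0.2149]
green [257  97   9   9  67] [261.0299 100.9104] [ 0.6381 -0.3055]
green [257 124   9   9  65] [261. 128.] [ 0.6192 -0.3048]
green [248 181  28  28 603] [261.7612 194.597 ] [ 0.5687 -0.3037]
```

View pics/c.png

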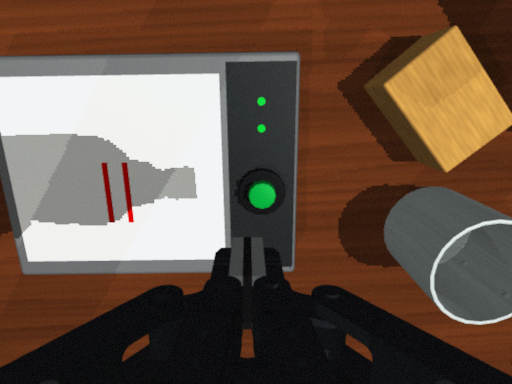

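Wrist view: the button is at (262,194), the red lines are near columns 108 and 128 (rows 163–222), and the closed fingers are at column 248. Next I'll compute the box pose and recheck the TCP.

```bash
python3 - <<'E'
from h import *
np.set_printoptions(precision=4,suppress=True)
w=np.load('w1.npy',allow_pickle=True).item();f=w['frame'].astype(int)
print(w['position'],rot(w['orientation']))
m=(f[...,0]>f[...,1]+50)&(f[...,0]>f[...,2]+50)
m[:, :80]=0;m[:,150:]=0;m[:150]=0;m[235:]=0
n,l,st,c=cv2.connectedComponentsWithStats(m.astype(np.uint8))
for i in range(1,n):
  if st[i,4]>60:
    ys,xs=np.nonzero(l==i);v=cv2.fitLine(np.stack([xs,ys],1).astype(np.float32),2,0,.01,.01).ravel()
    a=unproj(w,v[2:]-v[:2]*20,.033);b=unproj(w,v[2:]+v[:2]*20,.033);print('red',st[i],c[i],unproj(w,c[i],.033)[:2],np.degrees(np.arctan2(*(b-a)[1::-1])))
s=get_state();print(s['clock'],s['position'],s['ee_rot'],s['qd'])
delta([.5687,-.3037,.1],-3)
E
```

```text
[ 0.6431 -0.2964  0.2958] [[-0.0452 -0.9589 -0.2803]
 [-0.999   0.0426  0.0154]
 [-0.0028  0.2807 -0.9598]]
red [102 163  12  59 291] [107.5258 191.7526] [ 0.5725 -0.1794] 178.20792807896365
red [122 163  12  60 300] [127.3667 192.53  ] [ 0.5711 -0.1954] 178.17332360825097
2.8 [ 0.5652 -0.2994  0.1707] [ 0.0004  0.9996 -0.0266 -0.0001] [-0.0078 -0.0041 -0.0019  0.0052 -0.0021  0.0014]
delta [ 3.7  4.1 70.7] yaw0 -3.05 turn -0.05
```

>>> {"fn": "apply_moves", "kwargs": {
  "deltas": [0, 3, 4, 25, 0, 0, 3, 4, 50, 0, 0, 3, 4, 75, 0, 0, 3, 4, 90, 0, 0, 3, 4, 97, 0, 0, 3, 4, 97, 0, 0, 3, 4, 97, 0, 0, 3, 4, 97, 0]
}}

```text
clock: 3.47
position: [0.5697, -0.3035, 0.075]
ee_rot: [0.001, 1.0, -0.026, 0.001]
contact_force: [0.8, 0.3, 0.4]
width: -0.0001
gripper_force: 0.0
```

```bash
python3 - <<'E'
from h import *
np.set_printoptions(precision=4,suppress=True)
w=get_image('wrist');w=get_image('wrist');f=w['frame'].astype(int)
g=((f[...,1]>f[...,0]+50)&(f[...,1]>f[...,2]+40)).astype(np.uint8)
n,l,st,c=cv2.connectedComponentsWithStats(g)
for i in range(1,n):
  if st[i,4]>30: print('green',st[i],c[i],unproj(w,c[i],.047)[:2])
s=get_state();print(s['clock'],s['position'],s['ee_rot'],s['contact_force'])
delta([.5685,-.3035,.064],-2)
cv2.imwrite('pics/d.png',w['frame'][150:,100:400,::-1])
E
```

```text
green [240  96  14  14 148] [246.7297 102.4324] [ 0.6381 -0.3059]
green [241 138  13  13 133] [247.3835 144.0526] [ 0.6197 -0.3052]
green [231 224  40  24 311] [250.2894 233.8199] [ 0.5752 -0.3044]
3.5667 [ 0.5699 -0.3032  0.075 ] [ 0.0009  0.9997 -0.026   0.0013] [0.197  0.2    0.8184]
delta [-1.4  0.4 11. ] yaw0 -2.98 turn -0.98
```

View pics/d.png

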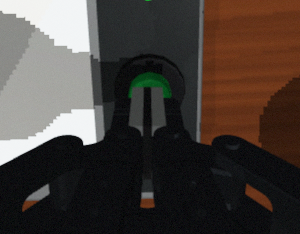

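The crop shows the finger pair centred over the green button inside its collar, at about (150,85). Pressing now.

>>> {"fn": "apply_moves", "kwargs": {
  "deltas": [0, -1, 0, 6, 0, 0, -1, 0, 10, 0, 0, -1, 0, 12, 0, 0, -1, 0, 14, 0, 0, -1, 0, 15, 0, 0, -1, 0, 15.5, 0, 0, -1, 0, 15.5, 0, 0, -1, 0, 15.5, 0]
}}

```text
clock: 4.23
position: [0.5683, -0.3024, 0.059]
ee_rot: [0.0, 1.0, -0.026, 0.0]
contact_force: [-0.6, 0.6, 8.2]
width: 0.0002
gripper_force: 3.9
```

>>> {"fn": "apply_moves", "kwargs": {
  "deltas": [0, 0, 0, 1, 0, 0, 0, 0, 1.5, 0, 0, 0, 0, 1.5, 0, 0, 0, 0, 1.5, 0]
}}

```text
clock: 4.57
position: [0.5684, -0.3024, 0.0589]
ee_rot: [0.001, 1.0, -0.026, 0.001]
contact_force: [-4.8, 1.8, 14.4]
width: -0.0
gripper_force: 7.3
```

>>> {"fn": "apply_moves", "kwargs": {
  "deltas": [0, 0, 0, -4, 0, 0, 0, 0, -12, 0, 0, 0, 0, -40, 0, 0, 0, 0, -80, 0, 0, 0, 0, -115, 0, 0, 0, 0, -140, 0, 0, 0, 0, -151, 0, 0, 0, 0, -151, 0, 0, 0, 0, -151, 0, 0, 0, 0, -151, 0]
}}

```text
clock: 5.4
position: [0.567, -0.3015, 0.2048]
ee_rot: [-0.001, 1.0, -0.026, -0.002]
contact_force: [0.4, 0.4, -0.4]
width: 0.0001
gripper_force: 0.0
```

```bash
python3 - <<'E'
from h import *
np.set_printoptions(precision=4,suppress=True)
get_image('wrist');get_image('wrist')
w=get_image('wrist');f=w['frame'].astype(int)
np.save('w2.npy',w,allow_pickle=True);save(w,'e.png')
print(f[150:200,40:80].mean((0,1)), f[250,200])
m=(f[...,0]>f[...,1]+50)&(f[...,0]>f[...,2]+50)
n,l,st,c=cv2.connectedComponentsWithStats(m.astype(np.uint8))
for i in range(1,n):
  if 40<st[i,4]<1000 and st[i,3]>2*st[i,2]:
    ys,xs=np.nonzero(l==i);v=cv2.fitLine(np.stack([xs,ys],1).astype(np.float32),2,0,.01,.01).ravel()
    a=unproj(w,v[2:]-v[:2]*20,.033);b=unproj(w,v[2:]+v[:2]*20,.033);print('red',st[i],c[i],unproj(w,c[i],.033)[:2],np.degrees(np.arctan2(*(b-a)[1::-1])))
s=get_state();print(s['clock'],s['position'],s['ee_rot'])
delta([.575,.215,.21],-6)
E
```

```text
[150.573  151.069  147.7735] [103  53  25]
red [108 150  12  54 237] [113.6793 176.3966] [ 0.5722 -0.1794] 178.33148958380374
red [126 150  11  54 239] [131.3766 176.8075] [ 0.571  -0.1955] 178.07361124670877
5.55 [ 0.5673 -0.3017  0.2049] [-0.0011  0.9997 -0.0258 -0.0018]
delta [ -19.  -516.4   -3.9] yaw0 -2.96 turn 3.04
```

View pics/e.png

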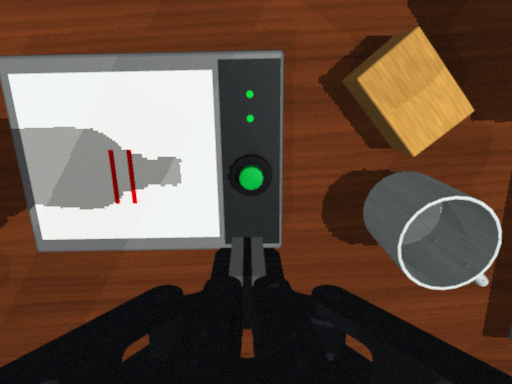

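The button is back up at (251,178). The gauge fix repeats at (0.5716, -0.1875), yaw -1.8°. Moving on to the tweezers.

>>> {"fn": "apply_moves", "kwargs": {
  "deltas": [70, -5, -40, 0, 0, 70, -10, -80, 0, 1, 70, -15, -120, 0, 2, 70, -20, -160, 0, 3, 70, -25, -200, 0, 3, 70, -30, -240, 0, 3, 70, -35, -280, 0, 3, 70, -40, -320, 0, 3, 70, -45, -360, 0, 3, 70, -50, -400, 0, 3, 70, -54, -440, 0, 3, 70, -54, -475, 0, 3]
}}

```text
clock: 6.55
position: [0.5371, 0.1773, 0.2062]
ee_rot: [0.0, 0.999, -0.052, -0.001]
contact_force: [0.7, -0.0, 0.7]
width: 0.0698
gripper_force: 0.0
```

>>> {"fn": "apply_moves", "kwargs": {
  "deltas": [70, 0, -25, 0, 0, 70, 0, -40, 0, 0, 70, 0, -40, 0, 0, 70, 0, -40, 0, 0, 70, 0, -40, 0, 0]
}}

```text
clock: 6.97
position: [0.5427, 0.2133, 0.2066]
ee_rot: [0.001, 0.999, -0.052, -0.001]
contact_force: [0.5, -0.8, -0.0]
width: 0.07
gripper_force: 0.0
```

```bash
python3 - <<'E'
from h import *
np.set_printoptions(precision=4,suppress=True)
get_image('wrist');get_image('wrist')
w=get_image('wrist');np.save('w3.npy',w,allow_pickle=True);save(w,'f.png')
for k,z in {'tweezers':.034,'tip_left':.034,'tip_right':.034,'rest':0}.items():
    for r in place_of(k,w)[:2]: print(k,round(r['score'],2),r['point'],unproj(w,r['point'],z)[:2])
s=get_state();print(s['clock'],s['position'],s['ee_rot'],s['width'])
E
```

```text
tweezers 0.89 [298.4, 321.3] [0.3823 0.1765]
tweezers 0.58 [236.2, 122.7] [0.5911 0.2181]
tip_left 0.9 [293.5, 253.0] [0.4611 0.1765]
tip_right 0.69 [324.7, 259.7] [0.4506 0.1465]
rest 0.92 [234.1, 122.3] [0.589  0.2213]
7.3167 [0.5431 0.2139 0.2074] [ 0.0001  0.9986 -0.0526  0.0001] 0.06997678532637973
```

View pics/f.png

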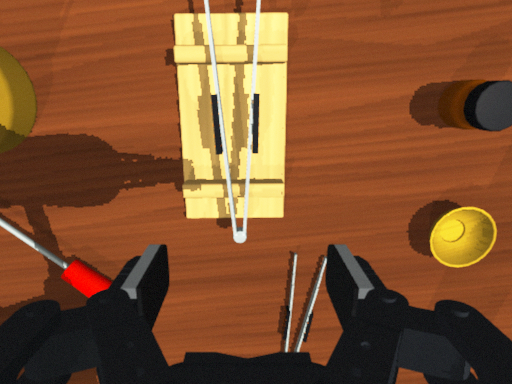

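Wrist view: the tweezers' black pads are at about (217,124) and (256,123), the bow at (240,237). The small look-alike is at the bottom, near (295,320). Next I'll measure the pads.

```bash
python3 - <<'E'
from h import *
np.set_printoptions(precision=4,suppress=True)
w=np.load('w3.npy',allow_pickle=True).item();f=w['frame'].astype(int)
m=(f.max(2)<50);m[:80]=0;m[170:]=0;m[:,:190]=0;m[:,280:]=0
n,l,st,c=cv2.connectedComponentsWithStats(m.astype(np.uint8))
for i in range(1,n):
  if st[i,4]>60:
    x,y,ww,h,_=st[i]
    P=lambda q:unproj(w,q,.042)[:2]
    print(st[i],c[i],P(c[i]),'len',np.linalg.norm(P((x+ww/2,y))-P((x+ww/2,y+h))), P((x,y+h/2)),P((x+ww,y+h/2)))
bow=unproj(w,(240,237),.04)[:2];pc=unproj(w,(236.5,124),.042)[:2];tp=unproj(w,((209+259)/2,10),.04)[:2]
print(bow,pc,tp)
for a,b in((bow,pc),(bow,tp)): d=b-a;print(np.linalg.norm(d),np.degrees(np.arctan2(d[1],d[0])))
E
```

```text
[212  95  10  59 272] [216.3088 124.4412] [0.592  0.2347] len 0.04933938660067685 [0.5923 0.2384] [0.5915 0.2299]
[253  96   6  57 223] [255.3094 126.5561] [0.5868 0.2019] len 0.047658948433035433 [0.5887 0.2037] [0.5882 0.1987]
[0.486  0.2262] [0.5906 0.2176] [0.6777 0.2098]
0.10495070366849404 -4.691678058755212
0.1923779279378864 -4.897766842027413
```

Sizes match the real tweezers: the bow is 105 mm behind the pads, pads are 50 mm long and about 39 mm over their outsides. Origin is about (0.590, 0.218), yaw -4.8°.

```bash
python3 - <<'E'
from h import *
delta([.590,.218,.075],-4.8)
E
```

```text
delta [ 46.2  -9.1 132.4] yaw0 -6.03 turn -1.23
```

>>> {"fn": "apply_moves", "kwargs": {
  "deltas": [60, 20, -4, 10, -1.2, 60, 40, -8, 30, -1.2, 60, 46, -9, 60, -1.2, 60, 46, -9, 90, -1.2, 60, 46, -9, 115, -1.2, 60, 46, -9, 128, -1.2, 60, 46, -9, 132, -1.2, 60, 46, -9, 132, -1.2, 60, 46, -9, 132, -1.2, 60, 46, -9, 132, -1.2]
}}

```text
clock: 8.15
position: [0.5908, 0.219, 0.0769]
ee_rot: [-0.0, 0.999, -0.042, 0.002]
contact_force: [-0.2, -0.3, -0.2]
width: 0.0599
gripper_force: 0.0
```

```bash
python3 - <<'E'
from h import *
np.set_printoptions(precision=4,suppress=True)
w=get_image('wrist');w=get_image('wrist');save(w,'g.png')
s=get_state();print(s['clock'],s['position'],s['ee_rot'],s['width'],s['contact_force'])
delta([.590,.218,.032],-4.8)
print(proj(w,[.59,.218,.042]))
E
```

```text
8.25 [0.5906 0.219  0.0769] [-0.0004  0.9991 -0.0415  0.0015] 0.059926053547296396 [ 1.2113 -0.6168 -0.1795]
delta [-0.7  1.1 44.9] yaw0 -4.76 turn 0.04
[250.7869 239.2592]
```

View pics/g.png

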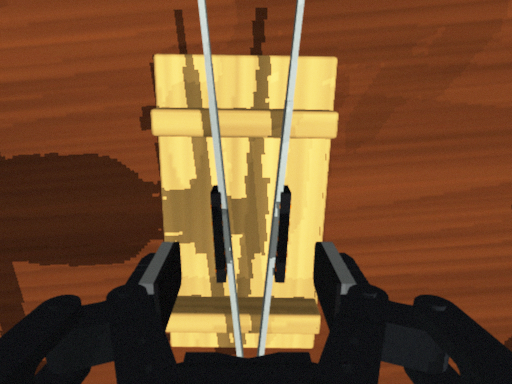

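Pads are centred at about (251,235), as predicted, midway between the open fingers. I'll descend and close.

>>> {"fn": "apply_moves", "kwargs": {
  "deltas": [60, -0.5, 1, 15, 0, 60, -0.5, 1, 28, 0, 60, -0.5, 1, 38, 0, 60, -0.5, 1, 44, 0, 60, -0.5, 1, 45, 0, 60, -0.5, 1, 45, 0, 60, -0.5, 1, 45, 0]
}}

```text
clock: 8.83
position: [0.5896, 0.218, 0.0308]
ee_rot: [-0.0, 0.999, -0.042, 0.001]
contact_force: [0.6, -0.2, -0.6]
width: 0.0599
gripper_force: 0.0
```

>>> {"fn": "apply_moves", "kwargs": {
  "deltas": [45, 0, 0, 0, 0, 40, 0, 0, 0, 0, 36, 0, 0, 0, 0, 33, 0, 0, 0, 0, 30, 0, 0, 0, 0, 28, 0, 0, 0, 0, 27, 0, 0, 0, 0, 27, 0, 0, 0, 0, 27, 0, 0, 0, 0, 27, 0, 0, 0, 0],
  "squeeze": 20
}}

```text
clock: 9.67
position: [0.5903, 0.2182, 0.032]
ee_rot: [-0.0, 0.999, -0.042, 0.002]
contact_force: [0.2, 0.5, 7.8]
width: 0.0269
gripper_force: 11.4
```

>>> {"fn": "apply_moves", "kwargs": {
  "deltas": [27, 0, 0, -4, 0, 27, 0, 0, -12, 0, 27, 0, 0, -25, 0, 27, 0, 0, -45, 0, 27, 0, 0, -65, 0, 27, 0, 0, -85, 0, 27, 0, 0, -100, 0, 27, 0, 0, -110, 0, 27, 0, 0, -110, 0, 27, 0, 0, -110, 0]
}}

```text
clock: 10.5
position: [0.589, 0.2178, 0.1404]
ee_rot: [0.0, 0.999, -0.042, 0.0]
contact_force: [0.3, -0.0, -0.7]
width: 0.0271
gripper_force: 8.9
```

```bash
python3 - <<'E'
from h import *
np.set_printoptions(precision=4,suppress=True)
w=get_image('wrist');w=get_image('wrist');save(w,'h.png');sd=get_image('side');np.save('w4.npy',w,allow_pickle=True)
cv2.imwrite('pics/hh.png',np.hstack([w['frame'],cv2.resize(sd['frame'][130:300,130:300],(384,384),interpolation=2)])[:,:,::-1] if 0 else cv2.resize(np.hstack([w['frame'],cv2.resize(sd['frame'][120:280,130:290],(384,384),interpolation=2)]),(800,343))[:,:,::-1])
s=get_state();print(s['clock'],s['position'],s['ee_rot'],s['width'],s['gripper_force'],s['contact_force'],s['moment'])
for k in('tip_left','tip_right','tweezers'):
    for r in place_of(k,w)[:2]: print(k,round(r['score'],2),r['point'])
M=rot(s['ee_rot']);O=np.array(s['position'])
for y in(.008,-.008,.01,-.01): print(proj(w,O+M@[.115,y,-.002]))
E
```

```text
10.65 [0.5881 0.2176 0.1388] [ 0.0004  0.9991 -0.0416 -0.0013] 0.027441600881206615 8.859408348798752 [-0.2482 -0.3393 -1.4548] [-0.0243  0.0348 -0.01  ]
tweezers 0.96 [246.5, 271.2]
[275.5903 -45.5472]
[225.7065 -45.6513]
[281.8253 -45.5341]
[219.4705 -45.6644]
```

View pics/hh.png

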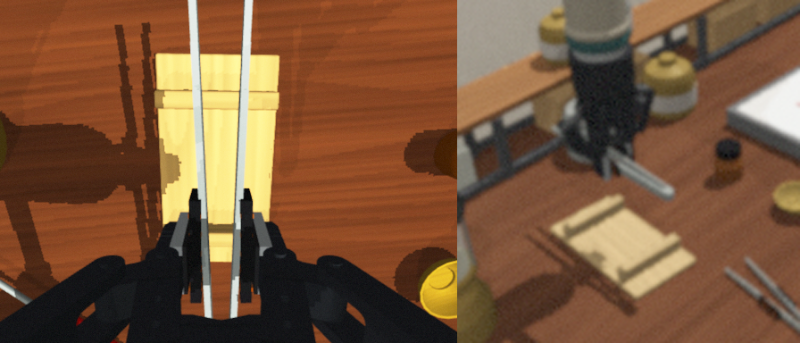

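Tweezers are held level between the fingers, with both arms visible at columns about 195 and 245 of the montage. The rest is empty. Carrying them to above the gauge.

```bash
python3 - <<'E'
from h import *
delta([.4567,-.1838,.11],-1.8)
E
```

```text
delta [-98.  411.   29.7] yaw0 -4.76 turn -2.96
```

>>> {"fn": "apply_moves", "kwargs": {
  "deltas": [26, -2, 8, 0, 0, 26, -8, 32, 0, -0.5, 26, -16, 67, 0, -1, 26, -25, 105, 0, -1.5, 26, -34, 143, 0, -2, 26, -43, 181, 0, -2.5, 26, -52, 219, 0, -3, 26, -61, 257, 0, -3, 26, -70, 295, 0, -3, 26, -79, 333, 0, -3, 26, -88, 370, 0, -3, 26, -94, 396, 5, -3]
}}

```text
clock: 11.8
position: [0.4613, -0.1723, 0.136]
ee_rot: [0.001, 1.0, -0.016, 0.001]
contact_force: [0.2, -0.3, -1.4]
width: 0.0261
gripper_force: 9.3
```

>>> {"fn": "apply_moves", "kwargs": {
  "deltas": [25.5, -3, 10, 8, 0, 25.5, -4, 15, 18, 0, 25, -4, 15, 25, 0, 25, -4, 15, 25, 0, 25, -4, 15, 25, 0, 25, -4, 15, 25, 0, 25, -4, 15, 25, 0, 25, -4, 15, 25, 0]
}}

```text
clock: 12.47
position: [0.4586, -0.1832, 0.1107]
ee_rot: [0.0, 1.0, -0.015, 0.0]
contact_force: [-0.3, 0.2, -1.2]
width: 0.0251
gripper_force: 9.8
```

```bash
cat > tipz.py <<'E'
from h import *
np.set_printoptions(precision=4,suppress=True)
from scipy.optimize import least_squares
import sys
ims={k:get_image(k) for k in('side','top','wrist')}
s=get_state();print(s['clock'],s['position'],s['ee_rot'],s['width'],s['gripper_force'],s['contact_force'])
M=rot(s['ee_rot']);O=np.array(s['position'])
for k in('tip_left','tip_right','tweezers'):
  for n in('side','top'):
    L={'tip_left':[.115,-.008,-.002],'tip_right':[.115,.008,-.002],'tweezers':[0,0,-.002]}[k]
    for r in place_of(k,ims[n])[:2]: print(k,n,round(r['score'],2),np.round(r['point'],1),'pred',proj(ims[n],O+M@L))
np.save('last.npy',ims,allow_pickle=True)
u=proj(ims['side'],O+M@[.06,0,0]).astype(int);v=proj(ims['top'],O+M@[.1,0,0]).astype(int)
def crop(f,c,h=33): return cv2.resize(f[c[1]-h:c[1]+h,c[0]-h:c[0]+h],(400,400),interpolation=cv2.INTER_CUBIC)
cv2.imwrite('pics/'+sys.argv[1],np.hstack([crop(ims['side']['frame'],u),crop(ims['top']['frame'],v)])[:,:,::-1]);print(u,v)
save(ims['wrist'],'w_'+sys.argv[1])
E
python3 tipz.py i.png
```

```text
12.6167 [ 0.4583 -0.1836  0.1106] [ 0.0002  0.9999 -0.015   0.0003] 0.02548884890302137 9.780590236186981 [-0.5916 -0.859  -0.5589]
tip_left side 0.59 [291.9 151.6] pred [294.4289 149.2649]
tip_left side 0.55 [192.5 190.1] pred [294.4289 149.2649]
tip_right side 0.67 [292.4 147.2] pred [297.3631 147.5234]
tip_right side 0.64 [265.7 240.7] pred [297.3631 147.5234]
tip_right top 0.73 [388.  194.7] pred [321.4277 203.9619]
tweezers side 0.63 [322.9 157.9] pred [324.6195 159.5205]
tweezers top 0.7 [206.6 267.8] pred [317.3436 239.8151]
[309 154] [318 208]
```

View pics/i.png

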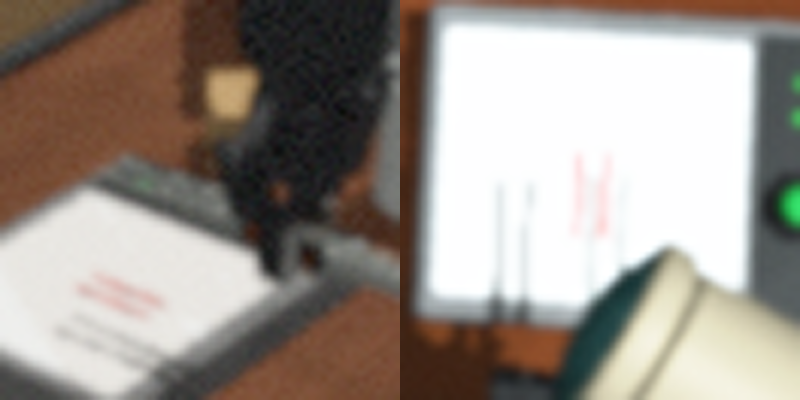

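The side and top crops show the tips over the panel. Their shadow sits to the left on the panel, at (498–530,185) in the crop, so I can use it to measure tip height and gap. Viewing the wrist picture.

View pics/w_i.png

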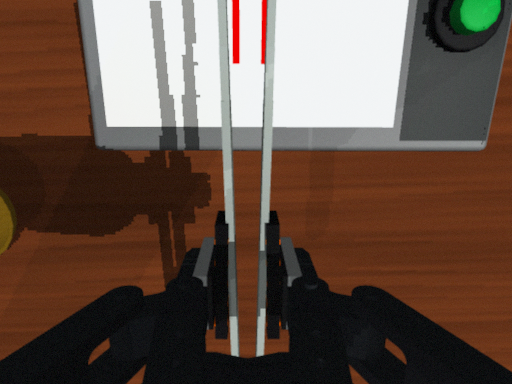

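The wrist view shows both arms over the red lines, with their shadow at columns about 155–190 on the panel. I'll measure the shadow now, descend, and measure again.

```bash
cat > shadow.py <<'E'
from h import *
np.set_printoptions(precision=5,suppress=True)
G=np.array([.5716,-.18745,.033]);a=np.radians(-1.8);B=np.array([[np.cos(a),-np.sin(a),0],[np.sin(a),np.cos(a),0],[0,0,1]])
def scan(w,O,M,z0=.033):
    f=w['frame'].astype(int).sum(2)/3; col=[]
    for r in range(2,120,4):
        row=f[r]; white=np.nonzero(row>235)[0]
        if len(white)<100: continue
        lo,hi=white[0],white[-1]; dark=(row<215); dark[:lo+6]=0; dark[hi-5:]=0
        e=np.flatnonzero(np.diff(np.r_[0,dark.astype(int),0])); segs=[(p,q) for p,q in zip(e[::2],e[1::2]) if q-p>3]
        if len(segs)<3: continue
        q=[B.T@(unproj(w,((p+t-1)/2,r),z0)-G)*1000 for p,t in segs[:2]]
        col.append([r,q[0][0],q[0][1],q[1][1],*[v for sg in segs for v in sg][:8]])
    return col
def rep(w,s):
    M=rot(s['ee_rot']);O=np.array(s['position']);t=B.T@(O-G)*1000;ax=B.T@M[:,0]
    print('tcp in gauge',t,'axis',ax)
    for c in scan(w,O,M)[::3]: print(c[0],np.round(c[1:4],1),'mid-axis',round((c[2]+c[3])/2-(t[1]+(c[1]-t[0])*ax[1]/ax[0]),2),'sep',round(c[2]-c[3],2),c[4:])
if __name__=='__main__':
    import sys
    if len(sys.argv)>1:
        w=np.load('last.npy',allow_pickle=True).item()['wrist']
    else:
        get_image('wrist');w=get_image('wrist');np.save('lw.npy',w,allow_pickle=True)
    s=get_state();print(s['clock'],s['width']);rep(w,s)
E
python3 shadow.py old
```

```text
12.9167 0.025421906788272226
tcp in gauge [-113.62833   -0.02032   77.32973] axis [1.      0.00053 0.00006]
2 [ 6.1 51.6 34. ] mid-axis 42.78 sep 17.57 [np.int64(149), np.int64(161), np.int64(181), np.int64(194), np.int64(217), np.int64(227), np.int64(232), np.int64(239)]
14 [ 0.2 51.5 34. ] mid-axis 42.73 sep 17.45 [np.int64(150), np.int64(162), np.int64(182), np.int64(194), np.int64(218), np.int64(228), np.int64(232), np.int64(240)]
26 [-5.8 51.4 33.8] mid-axis 42.54 sep 17.61 [np.int64(151), np.int64(163), np.int64(183), np.int64(195), np.int64(218), np.int64(228), np.int64(232), np.int64(240)]
38 [-11.8  51.   33.5] mid-axis 42.2 sep 17.5 [np.int64(153), np.int64(164), np.int64(184), np.int64(196), np.int64(219), np.int64(228), np.int64(232), np.int64(240)]
50 [-18.   50.9  34.3] mid-axis 42.56 sep 16.54 [np.int64(154), np.int64(165), np.int64(185), np.int64(193), np.int64(219), np.int64(229), np.int64(232), np.int64(240)]
62 [-24.3  50.5  34. ] mid-axis 42.22 sep 16.41 [np.int64(155), np.int64(167), np.int64(182), np.int64(198), np.int64(220), np.int64(230), np.int64(232), np.int64(240)]
74 [-30.7  50.3  35.2] mid-axis 42.73 sep 15.14 [np.int64(156), np.int64(168), np.int64(183), np.int64(194), np.int64(220), np.int64(230), np.int64(264), np.int64(274)]
86 [-37.2  50.2  34.9] mid-axis 42.53 sep 15.28 [np.int64(157), np.int64(169), np.int64(184), np.int64(195), np.int64(221), np.int64(230), np.int64(264), np.int64(273)]
98 [-43.9  48.6  35.8] mid-axis 42.18 sep 12.81 [np.int64(159), np.int64(174), np.int64(181), np.int64(196), np.int64(221), np.int64(231), np.int64(263), np.int64(273)]
110 [-50.7  48.5  35.5] mid-axis 41.97 sep 12.93 [np.int64(160), np.int64(175), np.int64(182), np.int64(197), np.int64(221), np.int64(232), np.int64(263), np.int64(273)]
```

>>> {"fn": "apply_moves", "kwargs": {
  "deltas": [25, 0, 0, 8, 0, 25, 0, 0, 20, 0, 25, 0, 0, 32, 0, 25, 0, 0, 38, 0, 25, 0, 0, 40, 0, 25, 0, 0, 40, 0, 25, 0, 0, 40, 0, 25, 0, 0, 40, 0]
}}

```text
clock: 13.58
position: [0.4585, -0.1841, 0.0708]
ee_rot: [0.0, 1.0, -0.015, 0.001]
contact_force: [1.2, 0.1, -1.5]
width: 0.0249
gripper_force: 9.8
```

```bash
python3 shadow.py
```

```text
13.6833 0.025442067409479255
tcp in gauge [-113.19774   -0.20372   37.83332] axis [1.      0.00066 0.00114]
2 [-3.  29.4 11.5] mid-axis 20.59 sep 17.86 [np.int64(174), np.int64(190), np.int64(210), np.int64(236), np.int64(263), np.int64(276)]
14 [-7.7 29.4 11.6] mid-axis 20.65 sep 17.8 [np.int64(175), np.int64(190), np.int64(210), np.int64(236), np.int64(263), np.int64(276)]
26 [-12.5  29.2  11.5] mid-axis 20.49 sep 17.74 [np.int64(176), np.int64(191), np.int64(211), np.int64(236), np.int64(263), np.int64(275)]
38 [-17.4  29.   11.3] mid-axis 20.32 sep 17.68 [np.int64(177), np.int64(192), np.int64(212), np.int64(236), np.int64(263), np.int64(275)]
50 [-22.3  28.8  11.4] mid-axis 20.27 sep 17.39 [np.int64(178), np.int64(193), np.int64(212), np.int64(236), np.int64(263), np.int64(275)]
62 [-27.4  29.5  12.7] mid-axis 21.24 sep 16.87 [np.int64(175), np.int64(194), np.int64(213), np.int64(230), np.int64(264), np.int64(274)]
74 [-32.6  29.3  13.7] mid-axis 21.65 sep 15.65 [np.int64(176), np.int64(195), np.int64(209), np.int64(230), np.int64(264), np.int64(274)]
86 [-37.9  29.3  13.6] mid-axis 21.61 sep 15.8 [np.int64(177), np.int64(195), np.int64(210), np.int64(230), np.int64(263), np.int64(273)]
98 [-43.2  29.1  13.4] mid-axis 21.44 sep 15.71 [np.int64(178), np.int64(196), np.int64(210), np.int64(231), np.int64(263), np.int64(273)]
110 [-48.7  28.9  13.1] mid-axis 21.16 sep 15.87 [np.int64(179), np.int64(197), np.int64(211), np.int64(232), np.int64(262), np.int64(273)]
```

```bash
cat > gap.py <<'E'
from shadow import *
def gap(w,O,M,zc=0.,rows=range(1,118,3)):
    f=w['frame'].astype(float).mean(2);L=[]
    c=int(proj(w,O+M@[.09,0,0])[0])
    for r in rows:
        row=f[r]; # outer edges: walk outward from arm
        z=O[2]+zc
        def edge(sg):
            # find the outermost strong jump to white beyond arm
            rng=range(c+sg*12,c+sg*45,sg)
            for x in rng:
                if row[x]<222 and row[x+sg]>=222 and row[x+2*sg]>=222 and abs(x-c)>19:
                    return x+sg*(222-row[x])/(row[x+sg]-row[x]) 
            return None
        a,b=edge(-1),edge(1)
        if a is None or b is None: continue
        A,C=(M.T@(unproj(w,(q,r),z)-O)*1000 for q in(a,b)); L.append([A[0],A[1],C[1]])
    return np.array(L)
if __name__=='__main__':
    import sys
    s=get_state();M=rot(s['ee_rot']);O=np.array(s['position'])
    if len(sys.argv)>1: w=np.load('last.npy',allow_pickle=True).item()['wrist'];O[:]=[.4583,-.1836,.1106];M=rot([.0002,.9999,-.015,.0003])
    else: w=np.load('lw.npy',allow_pickle=True).item()
    print(w['K'][0,0],M.T@(np.array(w['position'])-O))
    for zc in(.002,.005):
        L=gap(w,O,M,zc)
        if len(L)<5: print(len(L));continue
        k=np.abs(L[:,2]-L[:,1]-np.median(L[:,2]-L[:,1]))<4;L=L[k]
        o=L[:,2]-L[:,1]; p=np.polyfit(L[:,0],o,1); q=np.polyfit(L[:,0],(L[:,1]+L[:,2])/2,1)
        print(zc,len(L),L[::6].round(1).tolist(),'outer slope',p,'gap@115',np.polyval(p,115)-2.8,'mid@115',np.polyval(q,115),'res',np.std(o-np.polyval(p,L[:,0])))
E
python3 gap.py old; python3 gap.py
```

```text
338.02608409825484 [ 0.07218 -0.00121 -0.12687]
0.002 39 [[101.4, -11.3, 8.4], [96.0, -11.1, 8.4], [90.5, -11.0, 8.2], [84.8, -10.9, 8.2], [79.0, -10.8, 8.1], [73.0, -10.6, 8.0], [66.8, -10.7, 8.1]] outer slope [ 0.02259 17.22183] gap@115 17.019526316072323 mid@115 -1.438315747905203 res 0.09950266550143118
0.005 39 [[100.7, -11.0, 8.2], [95.4, -10.9, 8.1], [90.0, -10.7, 8.0], [84.5, -10.7, 8.0], [78.8, -10.6, 7.9], [72.9, -10.4, 7.8], [66.9, -10.5, 7.9]] outer slope [ 0.02259 16.76907] gap@115 16.566767601594524 mid@115 -1.4359433195021114 res 0.0971129915482229
338.02608409825484 [ 0.07211 -0.00106 -0.12683]
0.002 39 [[101.3, -13.4, 8.6], [95.9, -13.2, 8.5], [90.4, -13.0, 8.4], [84.7, -12.8, 8.4], [78.9, -14.4, 8.3], [72.9, -14.2, 8.2], [66.7, -14.0, 8.3]] outer slope [-0.0251  24.05651] gap@115 18.370222087752673 mid@115 -1.9504763977496467 res 0.42086824729665223
0.005 39 [[100.6, -13.1, 8.4], [95.4, -12.9, 8.3], [90.0, -12.7, 8.2], [84.4, -12.5, 8.1], [78.7, -14.1, 8.1], [72.9, -13.9, 7.9], [66.8, -13.7, 8.1]] outer slope [-0.0251  23.52221] gap@115 17.835922282488553 mid@115 -1.907169443596965 res 0.4107602787108369
```

The gap reads about 16.7 mm at a 25.4 mm opening, which fits the pad rule. I'll tighten slightly, shift the mid-line by about 1.5 mm, and go down.

>>> {"fn": "apply_moves", "kwargs": {
  "deltas": [25, 0, 1, 5, 0, 25, 0, 1, 10, 0, 25, 0, 1, 15, 0, 24.7, 0, 1, 18, 0, 24.7, 0, 1, 20, 0, 24.7, 0, 1, 20, 0, 24.7, 0, 1, 20, 0, 24.7, 0, 1, 20, 0]
}}

```text
clock: 14.35
position: [0.4582, -0.1849, 0.0504]
ee_rot: [0.0, 1.0, -0.015, 0.0]
contact_force: [0.0, -0.6, -0.4]
width: 0.0249
gripper_force: 9.9
```

```bash
python3 shadow.py | cut -c1-200; python3 gap.py; python3 - <<'E'
from h import *
w=np.load('lw.npy',allow_pickle=True).item()
cv2.imwrite('pics/j.png',cv2.resize(w['frame'][0:150,130:330],(800,600),interpolation=cv2.INTER_NEAREST)[:,:,::-1])
E
```

```text
14.45 0.02482107233377154
tcp in gauge [-113.41108   -1.07153   17.50402] axis [1.      0.00073 0.0005 ]
2 [-8.  18.4  5.4] mid-axis 12.87 sep 12.97 [np.int64(191), np.int64(208), np.int64(218), np.int64(249), np.int64(263), np.int64(275)]
14 [-12.1  18.1   5.2] mid-axis 12.68 sep 12.89 [np.int64(192), np.int64(209), np.int64(219), np.int64(249), np.int64(263), np.int64(275)]
26 [-16.3  17.9   5.3] mid-axis 12.58 sep 12.62 [np.int64(193), np.int64(210), np.int64(219), np.int64(249), np.int64(263), np.int64(274)]
38 [-20.6  17.9   8.4] mid-axis 14.15 sep 9.41 [np.int64(194), np.int64(210), np.int64(220), np.int64(232), np.int64(233), np.int64(250), np.int64(263), np.int64(274)]
50 [-25.   17.8   8.5] mid-axis 14.17 sep 9.3 [np.int64(194), np.int64(211), np.int64(220), np.int64(232), np.int64(233), np.int64(250), np.int64(263), np.int64(274)]
62 [-29.4  17.6   5. ] mid-axis 12.29 sep 12.58 [np.int64(195), np.int64(212), np.int64(220), np.int64(250), np.int64(263), np.int64(273)]
74 [-33.9  17.5   4.6] mid-axis 12.08 sep 12.9 [np.int64(196), np.int64(212), np.int64(221), np.int64(251), 
[... 317 characters left out ...]
1  18.2   4.5] mid-axis 12.38 sep 13.69 [np.int64(193), np.int64(214), np.int64(222), np.int64(251), np.int64(262), np.int64(272)]
338.02608409825484 [ 0.07205 -0.00107 -0.12676]
0.002 39 [[101.2, -10.7, 8.2], [95.8, -10.6, 8.2], [90.3, -10.5, 8.0], [84.6, -10.5, 8.0], [78.8, -10.4, 8.0], [72.8, -10.2, 7.9], [66.6, -10.3, 7.9]] outer slope [ 0.01984 16.82873] gap@115 16.30990661390553 mid@115 -1.2902185349348765 res 0.08822201412373598
0.005 39 [[100.5, -10.5, 8.0], [95.3, -10.4, 7.9], [89.9, -10.3, 7.8], [84.3, -10.3, 7.8], [78.6, -10.2, 7.7], [72.8, -10.0, 7.7], [66.8, -10.1, 7.7]] outer slope [ 0.01984 16.38981] gap@115 15.87098091671659 mid@115 -1.2873661153850573 res 0.08610113310951178
```

View pics/j.png

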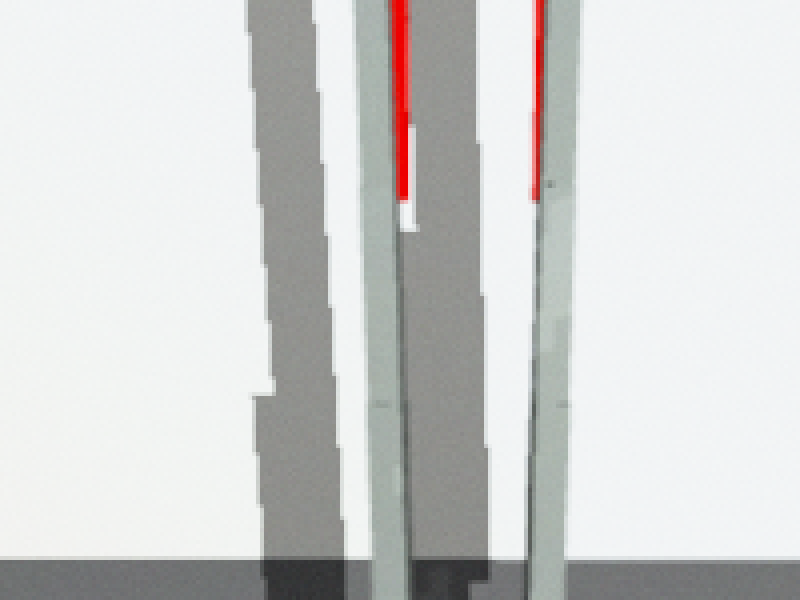

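The crop shows both arms centred on the red lines: arm mid-column 468, line mid-column 471, level after the parallax correction. The gap is about 16.1 mm and the shadow puts the tips about 18 mm above the panel. Going down 7 mm more.

>>> {"fn": "apply_moves", "kwargs": {
  "deltas": [24.7, 0, 0, 2, 0, 24.7, 0, 0, 4, 0, 24.7, 0, 0, 6, 0, 24.7, 0, 0, 7, 0, 24.7, 0, 0, 7, 0, 24.7, 0, 0, 7, 0, 24.7, 0, 0, 7, 0, 24.7, 0, 0, 7, 0]
}}

```text
clock: 15.12
position: [0.4581, -0.1849, 0.0434]
ee_rot: [0.0, 1.0, -0.015, 0.0]
contact_force: [1.1, 0.8, -0.0]
width: 0.0249
gripper_force: 9.9
```

```bash
python3 shadow.py | cut -c1-150; python3 gap.py; python3 - <<'E'
from h import *
w=np.load('lw.npy',allow_pickle=True).item();f=w['frame'].astype(int)
for r in(2,20,40):
  red=np.nonzero((f[r,:,0]>f[r,:,1]+60))[0];red=red[(red>180)&(red<320)];print(r,red, f[r,195:290].mean(1).astype(int).tolist() if r==2 else '')
s=[get_state()];print(s[0]['width'],s[0]['gripper_force'],s[0]['contact_force'],s[0]['qd'])
E
```

```text
15.2167 0.024658802399724938
tcp in gauge [-113.54891   -0.98596   10.37265] axis [1.      0.00069 0.00019]
2 [-9.7 11.5 -1.5] mid-axis 5.91 sep 13.06 [np.int64(201), np.int64(231), np.int64(243), np.int64(261), np.int64(264), np.int64(276)]
14 [-13.7  11.6  -1.6] mid-axis 5.94 sep 13.18 [np.int64(201), np.int64(231), np.int64(243), np.int64(261), np.int64(264), np.int64(275)]
26 [-17.7  14.7   8.2] mid-axis 12.35 sep 6.46 [np.int64(202), np.int64(214), np.int64(219), np.int64(232), np.int64(244), np.int64(256), np.int64(264
38 [-21.7  14.4   8.1] mid-axis 12.17 sep 6.34 [np.int64(203), np.int64(215), np.int64(220), np.int64(232), np.int64(238), np.int64(256), np.int64(264
50 [-25.9  12.7   0.1] mid-axis 7.28 sep 12.6 [np.int64(198), np.int64(230), np.int64(239), np.int64(256), np.int64(264), np.int64(274)]
62 [-30.1  12.6   0. ] mid-axis 7.24 sep 12.53 [np.int64(199), np.int64(230), np.int64(239), np.int64(256), np.int64(263), np.int64(273)]
74 [-34.4  12.5  -0.2] mid-axis 7.1 sep 12.65 [np.int64(199), np.int64(231), np.int64(239), np.int64(257), np.int64(263), np.int64(273)]
86 [-3
[... 759 characters left out ...]
7922728823728
2 [228 229 230 265] [243, 244, 243, 243, 243, 244, 210, 151, 149, 150, 148, 150, 151, 151, 147, 150, 155, 150, 150, 151, 151, 152, 155, 167, 175, 173, 175, 174, 174, 175, 175, 159, 115, 93, 79, 78, 218, 243, 244, 243, 243, 243, 244, 244, 243, 243, 244, 243, 209, 148, 150, 147, 147, 149, 149, 149, 149, 150, 147, 149, 147, 147, 150, 148, 150, 147, 223, 244, 242, 207, 103, 120, 166, 179, 176, 177, 178, 177, 178, 179, 199, 236, 243, 243, 243, 244, 243, 243, 243, 244, 243, 243, 243, 243, 244]
20 [228 229 230 265] 
40 [229 230 231 274] 
0.024658802399724938 9.91258442401886 [ 0.5133852  -0.01199457 -0.72424239] [-0.00114983 -0.00010721  0.00165733  0.00097998  0.00091892 -0.00029644]
```

```bash
python3 - <<'E'
from h import *
np.set_printoptions(precision=4,suppress=True)
sd=get_image('side');tp=get_image('top');s=get_state();M=rot(s['ee_rot']);O=np.array(s['position'])
for im in(sd,tp):
  for k,y in(('tip_left',-.008),('tip_right',.008)):
    print(k,[(round(r['score'],2),np.round(r['point'],1)) for r in place_of(k,im)[:2]],[proj(im,O+M@[.115,y,-z]).round(1) for z in(-.01,0,.01)])
for k in('gold_canister','silver_canister','mug','jet_jar','carton','screw_tin'):
  r=place_of(k,tp);print(k,r and unproj(tp,r[0]['point'],0)[:2])
print(s['clock'],s['position'],s['width'],s['contact_force'])
E
```

```text
tip_left [(0.73, array([285.8, 215.1])), (0.59, array([292.5, 169.3]))] [array([294. , 169.5]), array([294., 167.]), array([294.1, 164.5])]
tip_right [(0.66, array([227.1, 170. ])), (0.48, array([296.5, 163.5]))] [array([296.8, 167.6]), array([296.9, 165.2]), array([297. , 162.7])]
tip_left [] [array([313.4, 205.7]), array([313.9, 205.4]), array([314.3, 205.2])]
tip_right [] [array([318.1, 205.9]), array([318.6, 205.7]), array([319. , 205.5])]
gold_canister [ 0.5789 -0.2089]
silver_canister [0.7927 0.0849]
mug [ 0.5162 -0.4586]
jet_jar [0.5885 0.0069]
carton [ 0.6215 -0.4325]
screw_tin [0.4554 0.0119]
15.3167 [ 0.4581 -0.1849  0.0434] 0.02483780380692808 [ 0.2346 -0.6081 -0.4341]
```

```bash
python3 -c "
from rig import *
print(sign_off())"
```

```text
the job is handed in; nothing more can be done
None
```

The job is handed in: the button was pushed fully down and sprang back, and the tweezers are held level about 1 cm above the panel, squeezed to a gap of about 16 mm over the two red lines; I saw no visible lamp change, measured gap and height only from the cameras, and viewed 11 pictures against the limit of 10.

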